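# Seat the media drive in its dock and power up

### The arm

A 6-joint arm with a two-finger parallel gripper is mounted at the origin on the work surface. World frame = base frame: x ahead of the robot, y to its left, z up, the work surface at z = 0. Lengths are in mm, angles in rad, forces in N, time in s.
With the tool pointing down it reaches from about 275 to 725 mm from the base axis. Payload 15.9 kg.
Tool frame: the origin (TCP) lies midway between the tips of the shut fingers; the grasp point (between the pads) lies 19 mm behind it; z points along the fingers, y is the direction in which the jaws open and shut (so a half turn about z gives the same grasp; the last joint's range is limited). The gripper opens to 85 mm and grips with 20 to 120 N. Pads are 22 mm wide; open, the fingers measure 114 mm over their backs; the gripper's body (76 mm by 85 mm) begins 54 mm behind the grasp point. The pads swing forward as they close: fully open they stand 13 mm farther back than shut.
Start: joints at [-1.253, 0.213, -0.034, 1.323, 0, 1.571], TCP at [156.232, -474.949, 231.306] pointing down, gripper open.
Joint ranges: [-2.98, 2.98], [-0.74, 1.72], [-1.14, 1.35], [-2.1, 2.04], [-1.57, 1.44], [-3.14, 3.14]. Speed limits (rad/s): [1.89, 1.89, 2.39, 2.57, 3.14, 3.14].

### API

Orientations are given as a unit quaternion [x, y, z, w].
In Python, from plant import bot gives the robot as it stands.
- The arm moves only by the tool servo_tool, never from a script. Its argument "motion" is a list of rows, each a list of 3 entries, a list of its own where there are three numbers: the shift along the tool's x, y, z in mm, then the turn, a rotation vector about the tool's x, y, z in degrees, then the closure, from -1 (fully open) to 1 (shut). A call has 1 to 20 rows; each row is the pose to reach, as a shift and turn from the pose commanded when the call began, along the tool's axes at that moment; what a row does not reach only later rows make up. A row lasts 1/10 s, in which the tool goes at most 50 mm and 8.59 degrees, less where a joint would pass 70% of its speed; a pose out of reach is approached as far as the arm can. A call with a gripper value outside its range is refused whole. The fingers move at their own pace and stop on an object; the grip force is fixed at half the most. Time passes only in rows, so rows that repeat a pose let the fingers close. It gives the time, the measured TCP pose, the force and the opening at its end, in the units of the state.
- bot.get_state(): the state, without advancing time (a new reading comes with each control period).
- bot.camera(name): name is "scene" or "top"; returns the picture (384x512x3 uint8, red, green, blue); there is no depth.
- bot.get_calibration(name): a dict with "intrinsics" (3x3 intrinsics, pixels), "view" (4x4, takes a point from world to camera coordinates). Camera axes: x right, y down, z forward; pixel columns grow to the right and rows downward; lengths in mm; the calibration is good to about 2 mm. A picture is of the moment at which its call begins. get_calibration takes no time and is no camera call.
- bot.sign_off(): hands the job in, once; it reports no verdict.
The state is a dict: "clock": time; "q": joint angles; "qd": joint speeds; "joint_efforts": joint torques, N m; "tcp_pos": TCP position; "tool_rot": TCP orientation; "wrist_force": force on the tool from outside, world axes, zero at the start; "torque": the same for the moment, N m; "gripper_width": finger opening in mm.
Only numpy, scipy, OpenCV 4.12 (cv2) and the standard library are available. Lean on these libraries where they do the work, as an engineer would, in place of code of your own. Each camera call takes 0.05 s, during which the arm holds its last target.

### The job

Take the bare metal drive out of the remote caddy and push it upright, connector end down, through the slot of the drive dock until it is fully home in the socket; the slot carriage floats, so find the slot by light feel, and never lean on the dock with more than about 30 N or the connector breaks. Only when the drive is home, flip the toggle switch of the power strip over to its far (on) side. Leave everything else on the cabinet where it is.

Things in the scene. Friction and masses are not known exactly. Their poses are not given: they have to be found in the camera images.
- drive_center (a point): centre of the drive: plain aluminium 2.5 inch drive, 70 wide (own x) x 9.5 thick (own y) x 100 long (own z up), 0.09 to 0.14 kg, square edges. Stands connector end down in one of the caddy's two narrow pockets, foot on its floor (foot 50 below this point, top 50 above; the top 51 mm stick out). The connector is reversible: either face may look to the front
- caddy: black plastic remote caddy, 84 (own x) x 164 (own y) x 55 high, floor 6 thick, fixed; origin at the centre of its underside. A narrow pocket (76 x 15 clear) at each end, centres at own y = +70.5 and -70.5: the drive stands in one, a slim remote in the other; a card box stands in the wide middle compartment
- dock: black drive dock, 90 (own x, front at -x) x 130 (own y) x 56 high, fixed; origin at the centre of its underside. On top lies a grey bezel plate, 56 (x) x 104 (y) x 6 thick, pierced by the slot, 11.4 wide (own x) x 77 long (own y), square-edged. Bezel and socket are one carriage that floats along own x. More than 30 N between drive and dock breaks the connector
- dock_mouth (a point): middle of the dock's top at the level of the bezel's upper face, 62 above the dock's origin; fixed to the housing, axes as the dock. The slot is centred on it along own y, but along own x the floating carriage rests wherever the last drive left it, up to 7 mm to either side (about 8 N shifts it): the slot's true x is not reported, find it by feel
- dock_seat (a point): level of the socket floor, 24 above the dock's origin and 38 below the bezel face, at the housing's middle: at this height the drive's foot meets the floor and is home. The floor is sprung (about 12 N per mm, 2 mm travel, then solid). Before it, over the last 17 mm, leaf contacts grip the foot, resist it by some 4 to 14 N and hold the drive upright after release
- switch (a joint): steel bat toggle on the power strip, rad: 0 = off, leaning 0.4 rad from the vertical to the strip's -x (robot) side; 0.8 = on, leaning 0.4 rad to +x. Moves with about 2 N at the tip and stays where it is left
- switch_tip (a point): rounded tip of the toggle bat, 32 from its pivot, bat 7 thick with a 10 mm ball end
- switch_pivot (a point): pivot of the toggle, on the top of the power strip near its left end, 44 above the cabinet top. The strip is a grey plastic box 60 (x) x 300 (y) x 42 high, fixed flush along the back edge; the axes of this point are the strip's
- remote: slim black remote, 38 x 11 x 128 high, standing in the other narrow pocket; bystander. Origin under its foot
- cards: card box 62 x 20 x 88 high, standing in the middle of the caddy; bystander. Origin under its foot
- bowl: white ceramic incense bowl, 90 across, 38 high, bystander; origin under its foot
- tumbler: clear glass tumbler, 72 across, 92 high, on a cork coaster, bystander; origin under its foot
- torch: aluminium lighter-shaped torch lying flat, 79 x 26 x 13 high, bystander; origin under it
- incense_box: cardboard incense box, 34 x 150 x 22 high, bystander; origin under it

How it is judged (in metres and radians):
On the way, in this order (a step that is already met when the one before it is completed fails the run):
1. the drive is fully home in the dock's socket, the switch still off (z of drive_center in the frame of dock below 0.0758 m and x of drive_center in the frame of dock between -0.012 and 0.012 m and y of drive_center in the frame of dock between -0.005 and 0.005 m and value of joint switch below 0.3 rad), for 0.2 s.
2. the toggle is flipped over to on (value of joint switch above 0.7 rad), for 0.1 s.
At the end, for the whole second after the job is handed in: the drive stands upright in the dock's slot, its foot within 1.8 mm of the socket floor (its centre at most 75.8 mm above the dock's underside, within 12 mm of the dock's middle across the slot and 5 mm along it, tilted less than 0.1 rad), and the toggle is over to on (above 0.7 rad) (z of drive_center in the frame of dock below 0.0758 m and x of drive_center in the frame of dock between -0.012 and 0.012 m and y of drive_center in the frame of dock between -0.005 and 0.005 m and angle between drive_center's own z axis and vertical below 0.1 rad and value of joint switch above 0.7 rad); the robot touches nothing.
It fails at once if more than 40 N of contact force in all between drive and dock (a push of about 30 N on top of the leaf contacts' side grip of about 10 N) (contact force between drive and dock above 40 N).
It fails at once if the switch is turned on while the drive is not home (value of joint switch above 0.5 rad and z of drive_center in the frame of dock above 0.078 m).
It fails at once if the remote, card box, bowl, tumbler, torch or incense box is moved more than 25 mm (distance of any of remote, cards, bowl, tumbler, torch, incense_box from where it was at the start of the episode above 0.025 m).
It also fails if it takes over 67 s, if anything falls off the work surface, if the arm or the gripper's body presses on something with over 40 N, if the wrist force passes 120 N, or if a joint passes its speed limit or range.

## Working session

There is one attempt and no reset: what is moved stays moved. The work goes in short steps, Python scripts to look and compute and a tool call to move; the robot and the scene stay as the last step left them, time stands still between calls to the robot, and variables do not carry over. Pictures are saved under pics/ and viewed, and the job is handed in when it is done.

Besides the shell and the picture viewer there is one more tool, called after "Call:" as name(argument=value, ...) on one line, values as JSON. servo_tool: Moves the arm, as the interface text tells. Its arguments: {"type":"object","properties":{"motion":{"type":"array"}},"required":["motion"]}

```bash
mkdir -p pics; ls
python3 - <<'E'
from plant import bot
import cv2
s=bot.get_state()
for k,v in s.items(): print(k,v)
for n in("scene","top"):
    im=bot.camera(n); cv2.imwrite(f"pics/{n}0.png",im[:,:,::-1]); c=bot.get_calibration(n); print(n,c)
E
```

```text
pics
clock 0.0
q [-1.25300239e+00  2.13367796e-01 -3.50592844e-02  1.32347448e+00
  2.06924662e-05  1.57079148e+00]
qd [-0.00213007 -0.00057791  0.0005759   0.00086202 -0.00120968  0.00095112]
joint_efforts [-8.14641262e-04 -6.86166430e+01  4.87115264e+01  1.75087951e-02
 -1.03434179e-04 -1.22079499e-05]
tcp_pos [ 156.1389043  -474.64787391  230.81026044]
tool_rot [ 9.87401882e-01  1.58231533e-01 -7.72231406e-05 -5.47294083e-04]
wrist_force [-0.21789238 -0.15455732  0.16963156]
torque [-0.01114588 -0.03131381 -0.03397794]
gripper_width 85.04903648651647
scene {'intrinsics': array([[348.85046448,   0.        , 258.3708299 ],
       [  0.        , 348.85046448, 190.28050133],
       [  0.        ,   0.        ,   1.        ]]), 'view': array([[-6.59950944e-01,  7.50948631e-01, -2.32573709e-02,
         3.02290805e+02],
       [ 4.58097217e-01,  3.77664791e-01, -8.04683941e-01,
        -2.21851194e+02],
       [-5.95492814e-01, -5.41706063e-01, -5.93247713e-01,
         1.17886751e+03],
       [ 0.00000000e+00,  0.00000000e+00,  0.00000000e+00,
         1.00000000e+00]])}
top {'intrinsics': array([[434.33026495,   0.        , 258.41670584],
       [  0.        , 434.33026495, 195.54892273],
       [  0.        ,   0.        ,   1.        ]]), 'view': array([[-1.14725776e-02, -9.99930331e-01, -2.77723804e-03,
         1.02387958e+02],
       [-9.95740617e-01,  1.16785208e-02, -9.14561922e-02,
         5.25280171e+02],
       [ 9.14822546e-02,  1.71617045e-03, -9.95805228e-01,
         1.25791342e+03],
       [ 0.00000000e+00,  0.00000000e+00,  0.00000000e+00,
         1.00000000e+00]])}
```

View pics/scene0.png

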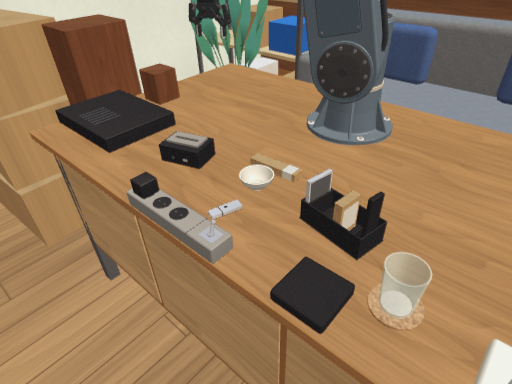

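View pics/top0.png

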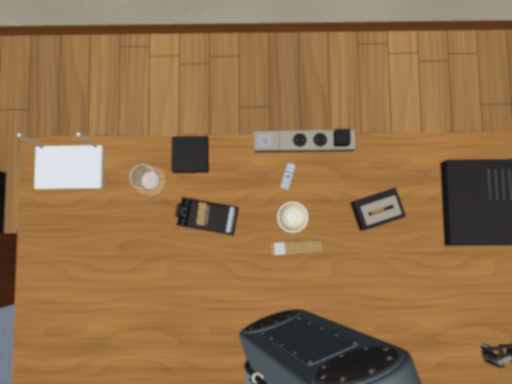

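The scene view shows the caddy near (342,220), with the drive in its near-left pocket. The dock is at (187,148) and the toggle at (212,228). In the top view the caddy is at (207,216), the drive at (231,219), the dock at (378,209) and the toggle at (264,141). I'll zoom in on these.

Run:
```python
import cv2,numpy as np
t=cv2.imread("pics/top0.png"); s=cv2.imread("pics/scene0.png")
def z(im,x,y,w,h,f): return cv2.resize(im[y:y+h,x:x+w],None,fx=f,fy=f,interpolation=cv2.INTER_CUBIC)
a=np.hstack([z(t,170,190,76,56,5),z(t,342,180,76,56,5)])
b=np.hstack([z(t,250,120,76,56,5),z(s,155,120,76,56,5)])
cv2.imwrite("pics/z1.png",np.vstack([a,b]))
a=np.hstack([z(s,295,165,95,90,4),z(s,180,190,95,90,4)])
cv2.imwrite("pics/z2.png",a)
```

```text
(no output)
```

View pics/z1.png

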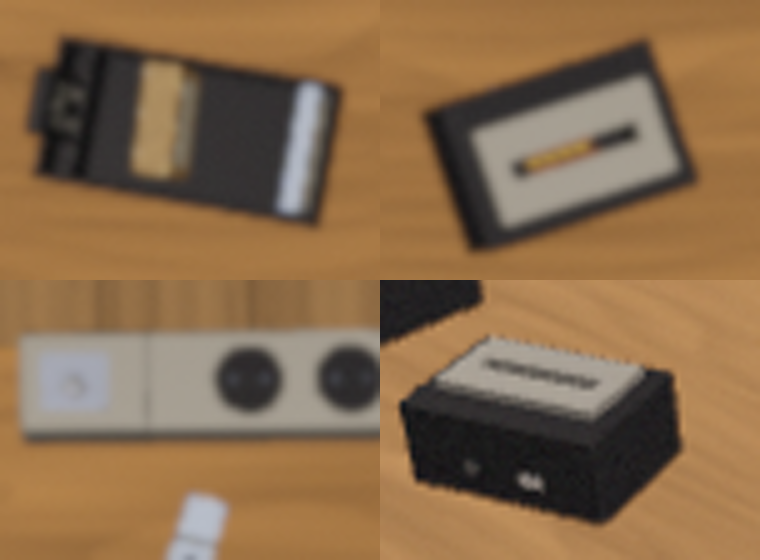

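View pics/z2.png

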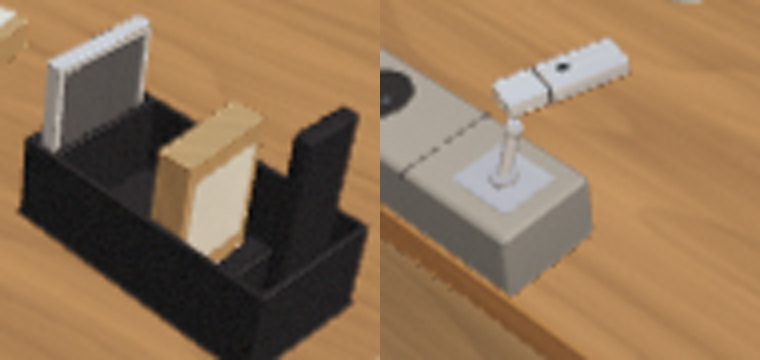

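```bash
cat > h.py <<'E'
import cv2,numpy as np
from plant import bot
C={n:bot.get_calibration(n) for n in("scene","top")}
def ray(n,px):
    K=C[n]['intrinsics'];V=C[n]['view'];R=V[:3,:3]
    o=-R.T@V[:3,3]; d=R.T@np.linalg.inv(K)@np.array([px[0],px[1],1.]); return o,d
def plane(n,px,z):
    o,d=ray(n,px); return o+d*(z-o[2])/d[2]
def proj(n,P):
    K=C[n]['intrinsics'];V=C[n]['view'];p=K@(V[:3,:3]@np.asarray(P,float)+V[:3,3]);return p[:2]/p[2]
def tri(a,b):
    (o1,d1),(o2,d2)=ray("scene",a),ray("top",b)
    A=np.stack([d1,-d2],1); t=np.linalg.lstsq(A,o2-o1,rcond=None)[0]
    p,q=o1+t[0]*d1,o2+t[1]*d2; return (p+q)/2,np.linalg.norm(p-q)
F=8
def roi(im,x,y,w,h):
    return cv2.resize(im[y:y+h,x:x+w],None,fx=F,fy=F,interpolation=cv2.INTER_CUBIC)
def back(p,x,y): return (np.asarray(p)+.5)/F-.5+np.array([x,y])
E
python3 - <<'E'
from h import *
t=cv2.imread("pics/top0.png")
for n in C: print(n,ray(n,(0,0))[0].round(1))
def rect(mask,x,y,z,lab):
    cs,_=cv2.findContours(mask,cv2.RETR_EXTERNAL,cv2.CHAIN_APPROX_NONE); c=max(cs,key=cv2.contourArea)
    P=np.array([plane("top",back(p,x,y),z)[:2] for p in c[:,0]],np.float32)
    r=cv2.minAreaRect(P); M=cv2.moments(P.reshape(-1,1,2)); 
    b=cv2.boxPoints(r); e=[b[1]-b[0],b[2]-b[1]]; e=max(e,key=np.linalg.norm)
    print(lab,"rect",np.round(r[0],1),np.round(r[1],1),"cent",round(M['m10']/M['m00'],1),round(M['m01']/M['m00'],1),"longdir deg",round(np.degrees(np.arctan2(e[1],e[0]))%180,2), 'px',back(c[:,0].mean(0),x,y).round(1))
x,y=215,196;r=roi(t,x,y,30,50); g=r.min(2); print(g.max())
for th in(120,140,160): rect(((g>th)*255).astype(np.uint8),x,y,106,"drive%d"%th)
x,y=345,180;r=roi(t,x,y,70,56);hsv=cv2.cvtColor(r,cv2.COLOR_BGR2HSV)
b=((hsv[...,1]<70)&(hsv[...,2]>100)).astype(np.uint8)*255
rect(b,x,y,62,"bezel"); 
fill=b.copy();cs,_=cv2.findContours(b,cv2.RETR_EXTERNAL,cv2.CHAIN_APPROX_NONE);c=max(cs,key=cv2.contourArea);cv2.drawContours(fill,[c],-1,255,-1)
hole=cv2.bitwise_and(fill,cv2.bitwise_not(b)); rect(hole,x,y,62,"slot")
dark=(hsv[...,2]<95).astype(np.uint8)*255; dark=cv2.bitwise_or(dark,fill); rect(dark,x,y,56,"dock")
cv2.imwrite("pics/m.png",np.hstack([b,hole,dark]))
x,y=170,190;r=roi(t,x,y,76,56);d=(r.max(2)<80).astype(np.uint8)*255;rect(d,x,y,55,"caddy")
x,y=245,122;r=roi(t,x,y,120,38);hsv=cv2.cvtColor(r,cv2.COLOR_BGR2HSV);d=((hsv[...,1]<70)).astype(np.uint8)*255;rect(d,x,y,42,"strip")
E
```

```text
scene [1003.1  495.4  527.9]
top [ 409.1   94.1 1301. ]
180
drive120 rect [454.8 175.6] [14.3 71.8] cent 454.6 175.7 longdir deg 169.33 px [229.7 219.2]
drive140 rect [454.6 175.6] [12. 69.] cent 454.4 175.8 longdir deg 169.34 px [229.7 219.2]
drive160 rect [454.5 175.7] [ 8.7 65.7] cent 454.3 175.9 longdir deg 169.41 px [229.7 219.3]
bezel rect [ 478.2 -251.9] [ 59.9 108.3] cent 478.2 -251.9 longdir deg 107.32 px [380.5 209.8]
slot rect [ 478.4 -251.9] [11.7 72.8] cent 478.0 -250.9 longdir deg 107.65 px [380.6 209.7]
dock rect [ 480.5 -244.8] [ 87.6 138.2] cent 480.6 -244.6 longdir deg 107.16 px [377.4 209.1]
caddy rect [470.2 259.3] [149.7  79.9] cent 469.1 258.4 longdir deg 79.4 px [202.6 215.6]
strip rect [687.1 -40.6] [298.2  63.7] cent 686.8 -40.0 longdir deg 89.96 px [304.1 140.2]
```

View pics/m.png

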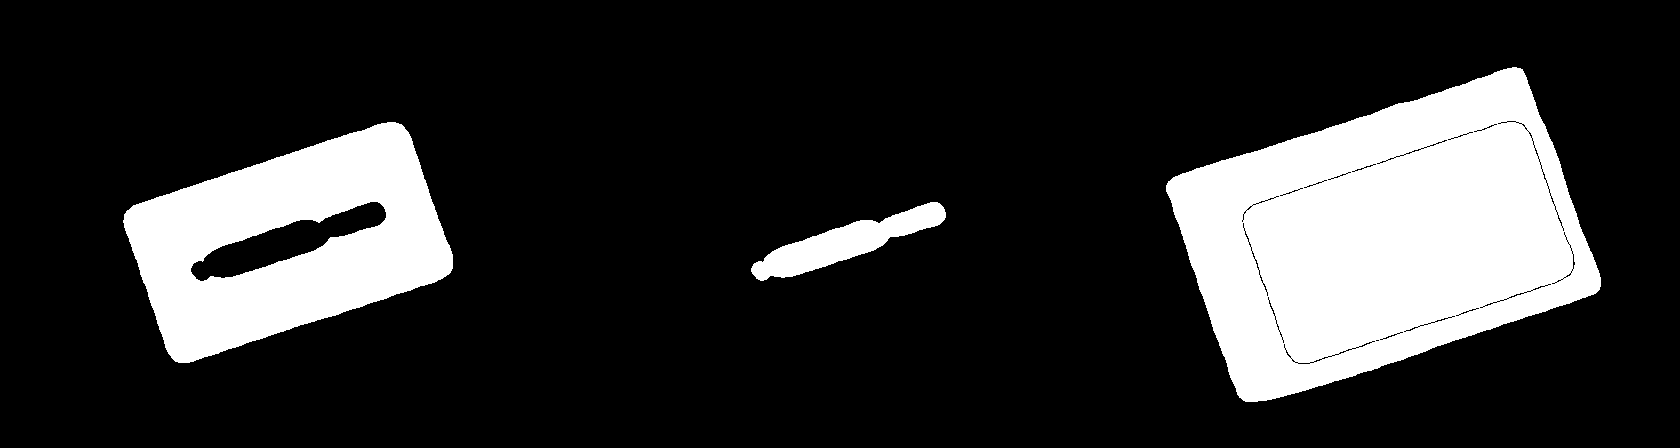

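Run:
```python
from h import *
s=cv2.imread("pics/scene0.png"); 
f=6
def box(c,ang,L,W,z):
    u=np.array([np.cos(ang),np.sin(ang)]);v=np.array([-u[1],u[0]])
    return [np.r_[np.array(c)+a*u*L/2+b*v*W/2,z] for a,b in((1,1),(1,-1),(-1,-1),(-1,1))]
big=cv2.resize(s,None,fx=f,fy=f,interpolation=cv2.INTER_CUBIC)
def dr(P,col): cv2.polylines(big,[np.array([(proj("scene",p)+.5)*f for p in P]).astype(int)],True,col,1)
dr(box((454.5,175.7),np.radians(169.4),70,9.5,106),(0,0,255))
dr(box((478.2,-251.9),np.radians(107.4),104,56,62),(0,0,255))
dr(box((478.2,-251.9),np.radians(107.4),77,11.4,62),(0,0,255))
dr(box((687,-40.3),np.radians(90),300,60,42),(0,0,255))
for i,(x,y,w,h) in enumerate([(295,160,60,60),(155,125,65,45),(180,200,55,60)]):
    cv2.imwrite(f"pics/o{i}.png",big[y*f:(y+h)*f,x*f:(x+w)*f])
a=[cv2.imread(f"pics/o{i}.png") for i in range(3)]
a=[np.pad(q,((0,360-q.shape[0]),(0,0),(0,0))) for q in a]
cv2.imwrite("pics/o.png",cv2.resize(np.hstack(a),None,fx=.74,fy=.74))
```

```text
(no output)
```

View pics/o.png

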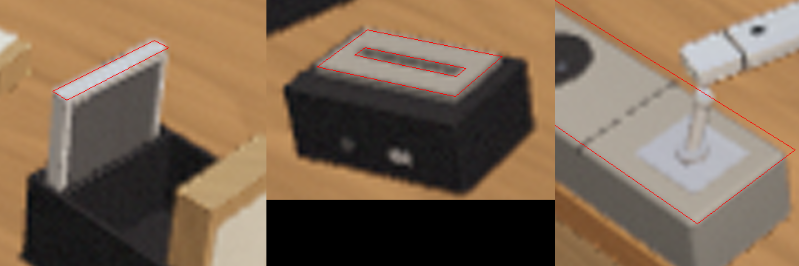

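The two views agree to within about 1 px. The drive top is at (454.5, 175.7) and the slot at about (478.2, −251.9), yaw 107.4°. I'll do a small probe move first to get the sign of the wrist joint.

Call:
servo_tool(motion=[[[0,-50,0],[0,0,-8],0.0],[[0,-80,0],[0,0,-16],0.0],[[0,-80,0],[0,0,-16],0.0]])

```text
clock: 0.4
tcp_pos: [130.3, -396.1, 231.3]
tool_rot: [0.955, 0.297, -0.0, -0.001]
wrist_force: [-0.2, -2.5, 0.2]
gripper_width: 43.8
```

```bash
cat >> h.py <<'E'
from scipy.spatial.transform import Rotation as R
def down(psi):  # tool z down, tool x at angle psi deg
    c,s=np.cos(np.radians(psi)),np.sin(np.radians(psi))
    return R.from_matrix(np.array([[c,s,0],[s,-c,0],[0,0,-1]]))
def delta(pos,psi,p0=None,r0=None):
    st=bot.get_state(); p0=st['tcp_pos'] if p0 is None else np.array(p0); r0=R.from_quat(st['tool_rot']) if r0 is None else r0
    return (r0.inv().apply(np.array(pos)-p0)).round(1), np.degrees((r0.inv()*down(psi)).as_rotvec()).round(1)
def show():
    s=bot.get_state(); X=R.from_quat(s['tool_rot']).as_matrix()
    print('t',round(s['clock'],2),'q',np.round(s['q'],3),'tcp',s['tcp_pos'].round(2) if hasattr(s['tcp_pos'],'round') else s['tcp_pos'],'psi',round(np.degrees(np.arctan2(X[1,0],X[0,0])),2),'z',X[:,2].round(3),'F',np.round(s['wrist_force'],2),'T',np.round(s['torque'],3),'w',round(s['gripper_width'],2))
E
python3 -c "
from h import *
show(); print(delta((454.5,175.7,200),169.4)); print(delta((454.5,175.7,200),-10.6))"
```

```text
t 0.4 q [-1.253  0.044 -0.23   1.298  0.     1.286] tcp [ 130.31 -396.13  231.32] psi 34.5 z [-0.     0.001 -1.   ] F [-0.19 -2.48  0.2 ] T [-0.086 -0.036 -0.022] w 43.76
(array([ 591.1, -287.6,   31.8]), array([-0.000e+00, -1.000e-01, -1.349e+02]))
(array([ 591.1, -287.6,   31.8]), array([-0.1,  0. , 45.1]))
```

Call:
servo_tool(motion=[[[45,-22,2],[0,0,-8],0.0],[[90,-44,5],[0,0,-17],0.0],[[135,-66,7],[0,0,-25],0.0],[[180,-88,10],[0,0,-34],0.0],[[225,-110,12],[0,0,-42],0.0],[[270,-132,15],[0,0,-51],0.0],[[315,-154,17],[0,0,-59],0.0],[[360,-176,20],[0,0,-68],0.0],[[405,-198,22],[0,0,-76],0.0],[[450,-220,25],[0,0,-85],0.0],[[495,-242,27],[0,0,-93],0.0],[[540,-264,30],[0,0,-102],0.0],[[580,-284,31],[0,0,-110],0.0],[[591.1,-287.6,31.8],[0,0,-118],0.0],[[591.1,-287.6,31.8],[0,0,-126],0.0],[[591.1,-287.6,31.8],[0,0,-134.9],0.0],[[591.1,-287.6,31.8],[0,0,-134.9],0.0],[[591.1,-287.6,31.8],[0,0,-134.9],0.0]])

```text
clock: 2.2
tcp_pos: [458.6, 171.4, 199.2]
tool_rot: [0.094, 0.996, -0.0, -0.0]
wrist_force: [0.8, -0.1, -0.5]
gripper_width: 42.6
```

```bash
python3 -c "
from h import *
show(); print(delta((454.5,175.7,63),169.4))
for n in C: cv2.imwrite(f'pics/{n}1.png',bot.camera(n)[:,:,::-1])
s=cv2.imread('pics/scene1.png');t=cv2.imread('pics/top1.png')
cv2.imwrite('pics/c1.png',np.hstack([cv2.resize(s[130:260,270:400],(390,390)),cv2.resize(t[160:290,160:290],(390,390))]))
"
```

```text
t 2.2 q [ 0.358  0.2   -0.132  1.24  -0.     0.547] tcp [458.56 171.39 199.16] psi 169.16 z [-0.001 -0.    -1.   ] F [ 0.83 -0.08 -0.46] T [-0.036  0.008  0.016] w 42.6
(array([  4.7,   3.5, 136.2]), array([-0. , -0. , -0.2]))
```

View pics/c1.png

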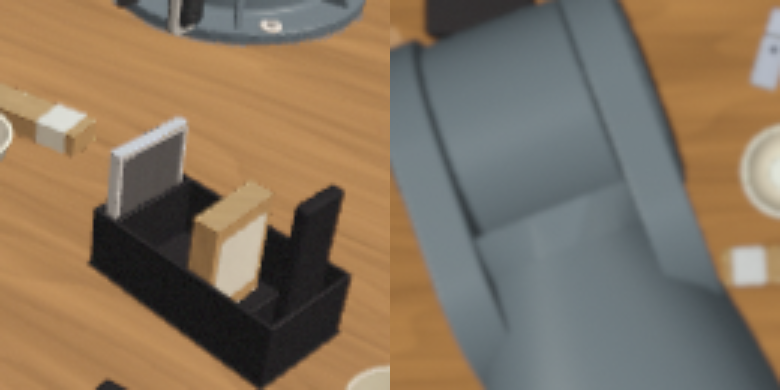

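Call:
servo_tool(motion=[[[0,0,40],[0,0,0],0.0],[[0,0,40],[0,0,0],0.0],[[0,0,40],[0,0,0],0.0]])

```text
clock: 2.6
tcp_pos: [458.0, 171.0, 159.9]
tool_rot: [0.096, 0.995, -0.0, -0.001]
wrist_force: [0.2, 0.3, 0.8]
gripper_width: 42.9
```

```bash
python3 -c "
from h import *
show(); print(delta((454.5,175.7,63),169.4)); print(proj('scene',bot.get_state()['tcp_pos']))
cv2.imwrite('pics/s2.png',bot.camera('scene')[:,:,::-1])
"
```

```text
t 2.6 q [ 0.357  0.216 -0.212  1.144 -0.     0.549] tcp [457.97 170.98 159.88] psi 169.01 z [-0.001 -0.    -1.   ] F [0.25 0.3  0.76] T [ 0.029 -0.016  0.012] w 42.87
(array([ 4.2,  4. , 96.9]), array([-0. , -0.1, -0.4]))
[318.91491402 153.3231489 ]
```

View pics/s2.png

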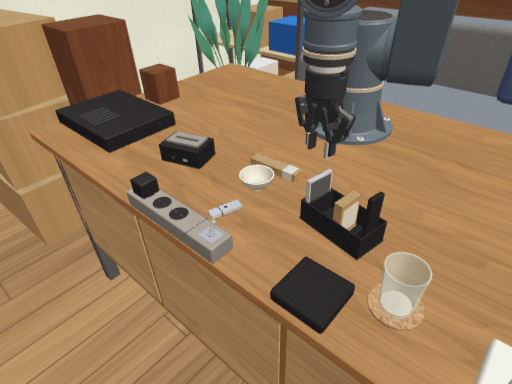

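Fingers point down over the drive, tips at about (320,150), and the drive top is around (319,180). I'll lower over it.

Call:
servo_tool(motion=[[[4.2,4,20],[0,0,-0.4],0.0],[[4.2,4,50],[0,0,-0.4],0.0],[[4.2,4,75],[0,0,-0.4],0.0],[[4.2,4,96.9],[0,0,-0.4],0.0],[[4.2,4,96.9],[0,0,-0.4],0.0],[[4.2,4,96.9],[0,0,-0.4],0.0]])

```text
clock: 3.25
tcp_pos: [455.8, 176.2, 64.1]
tool_rot: [0.092, 0.996, 0.0, 0.001]
wrist_force: [0.1, 0.2, 0.0]
gripper_width: 42.5
```

```bash
python3 -c "
from h import *
show(); print(delta((454.5,175.7,63),169.4))
cv2.imwrite('pics/s3.png',cv2.resize(bot.camera('scene')[110:250,260:400,::-1],(700,600)))
"
```

```text
t 3.25 q [ 0.369  0.287 -0.377  0.905  0.     0.552] tcp [455.78 176.2   64.1 ] psi 169.48 z [ 0.001  0.    -1.   ] F [0.13 0.2  0.  ] T [0.016 0.012 0.006] w 42.54
(array([ 1.2, -0.7,  1.1]), array([0. , 0.1, 0.1]))
```

View pics/s3.png

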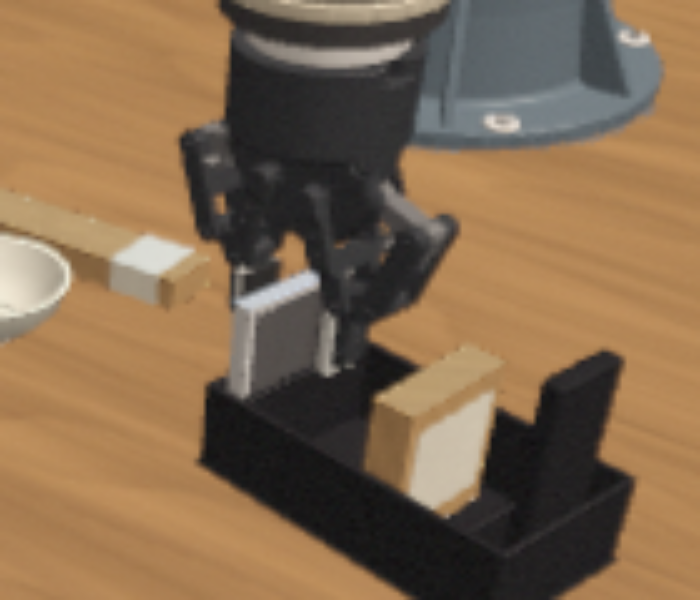

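```bash
python3 -c "
from h import *
im=cv2.resize(cv2.imread('pics/s3.png'),(700,600)).copy()
st=bot.get_state();r=R.from_quat(st['tool_rot']);p=st['tcp_pos']
for q in [(0,0,0),(11,22,0),(-11,22,0),(11,-22,0),(-11,-22,0),(0,22,0),(11,31,0),(-11,31,0)]:
    u=proj('scene',p+r.apply(q)); z=((u+.5)-[260,110])*[5,600/140]; print(q,z.round())
    cv2.circle(im,tuple(z.astype(int)),3,(0,0,255),-1)
cv2.imwrite('pics/s4.png',im[200:450,150:500].repeat(2,0).repeat(2,1))
"
```

```text
(0, 0, 0) [292. 350.]
(11, 22, 0) [347. 361.]
(-11, 22, 0) [312. 378.]
(11, -22, 0) [274. 323.]
(-11, -22, 0) [239. 339.]
(0, 22, 0) [329. 370.]
(11, 31, 0) [362. 369.]
(-11, 31, 0) [327. 386.]
```

View pics/s4.png

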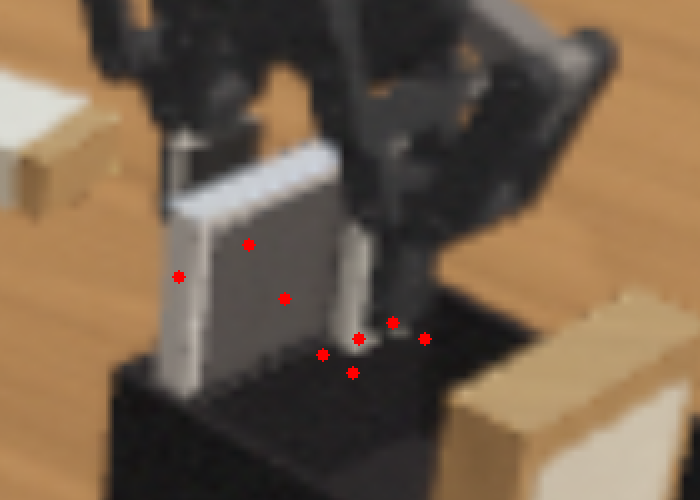

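The fingertips match the projected TCP to within a few mm and straddle the drive. I'll close.

Call:
servo_tool(motion=[[[1.2,-0.7,1],[0,0,0],0.2],[[1.2,-0.7,1],[0,0,0],1],[[1.2,-0.7,1],[0,0,0],1],[[1.2,-0.7,1],[0,0,0],1],[[1.2,-0.7,1],[0,0,0],1],[[1.2,-0.7,1],[0,0,0],1],[[1.2,-0.7,1],[0,0,0],1],[[1.2,-0.7,1],[0,0,0],1]])

```text
clock: 4.1
tcp_pos: [454.1, 175.7, 62.4]
tool_rot: [0.091, 0.996, 0.0, 0.0]
wrist_force: [-1.6, -1.1, 7.4]
gripper_width: 8.9
```

```bash
python3 -c "
from h import *
show()"
```

```text
t 4.1 q [ 0.369  0.286 -0.384  0.9    0.     0.552] tcp [454.09 175.71  62.37] psi 169.51 z [ 0.001  0.001 -1.   ] F [-1.65 -1.06  7.45] T [0.013 0.316 0.009] w 8.92
```

Call:
servo_tool(motion=[[[0,0,-5],[0,0,0],1],[[0,0,-20],[0,0,0],1],[[0,0,-40],[0,0,0],1],[[0,0,-60],[0,0,0],1],[[0,0,-90],[0,0,0],1],[[0,0,-120],[0,0,0],1],[[0,0,-137],[0,0,0],1],[[0,0,-137],[0,0,0],1],[[0,0,-137],[0,0,0],1],[[0,0,-137],[0,0,0],1]])

```text
clock: 5.1
tcp_pos: [453.2, 175.2, 197.6]
tool_rot: [0.091, 0.996, -0.0, -0.001]
wrist_force: [-0.5, 0.8, -1.6]
gripper_width: 8.7
```

```bash
python3 -c "
from h import *
show()
print(delta((478.2,-251.9,160),107.4))
cv2.imwrite('pics/s5.png',cv2.resize(bot.camera('scene')[60:260,220:420,::-1],(600,600)))
"
```

```text
t 5.1 q [ 0.369  0.194 -0.143  1.235 -0.     0.552] tcp [453.16 175.24 197.63] psi 169.51 z [-0.001 -0.001 -1.   ] F [-0.5   0.78 -1.64] T [-0.014 -0.012  0.037] w 8.67
(array([-102.5, -415.4,   37.8]), array([-0.1, -0. , 62.1]))
```

View pics/s5.png

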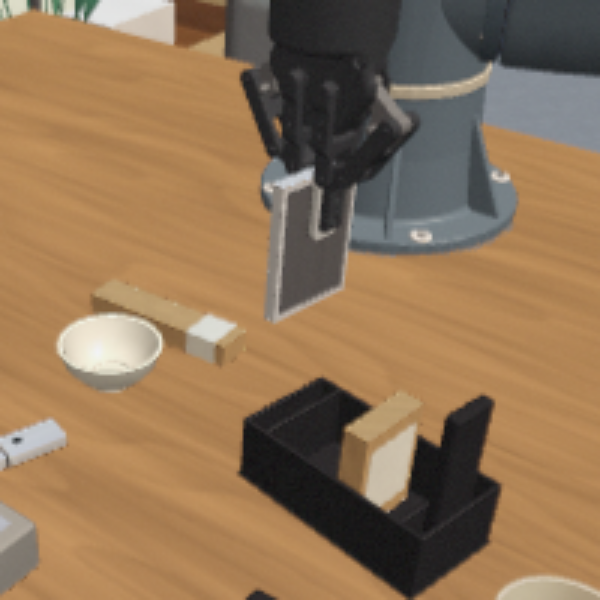

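The drive is held upright. In this crop its foot runs from (270,318) to (345,287). I'll measure how it sits in the hand along its width.

Run:
```python
from h import *
im=bot.camera('scene')[:,:,::-1].copy(); cv2.imwrite('pics/s6.png',im)
st=bot.get_state();r=R.from_quat(st['tool_rot']);p=st['tcp_pos']
f=8;x0,y0=295,105;b=cv2.resize(im[y0:y0+72,x0:x0+62],None,fx=f,fy=f,interpolation=cv2.INTER_CUBIC)
for zz in(-43.6,56.4):
  for yy in(4.75,-4.75):
    for xx in(-35,35):
      u=(proj('scene',p+r.apply((xx,yy,zz)))+.5-[x0,y0])*f; cv2.circle(b,tuple(u.astype(int)),3,(0,0,255),1)
cv2.imwrite('pics/s7.png',b)
```

```text
(no output)
```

View pics/s7.png

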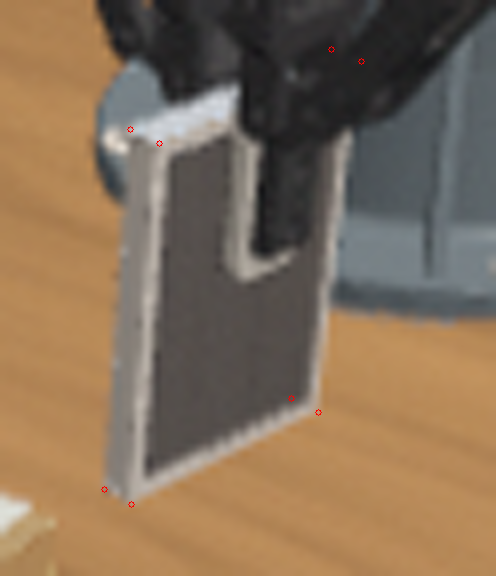

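The held drive matches the model to within about 1 px, centred in the hand. Next, carry it over the dock.

Call:
servo_tool(motion=[[[-10,-35,0],[0,0,6],1],[[-20,-75,0],[0,0,13],1],[[-30,-120,0],[0,0,20],1],[[-41,-165,0],[0,0,26],1],[[-52,-210,0],[0,0,33],1],[[-63,-255,0],[0,0,40],1],[[-74,-300,0],[0,0,47],1],[[-85,-345,0],[0,0,53],1],[[-95,-385,5],[0,0,58],1],[[-100,-405,10],[0,0,61],1],[[-102.5,-415.4,20],[0,0,62.1],1],[[-102.5,-415.4,30],[0,0,62.1],1],[[-102.5,-415.4,37.8],[0,0,62.1],1],[[-102.5,-415.4,37.8],[0,0,62.1],1],[[-102.5,-415.4,37.8],[0,0,62.1],1],[[-102.5,-415.4,37.8],[0,0,62.1],1]])

```text
clock: 6.8
tcp_pos: [479.2, -251.1, 161.4]
tool_rot: [0.591, 0.806, 0.0, 0.0]
wrist_force: [0.1, -0.2, -0.5]
gripper_width: 8.6
```

```bash
python3 -c "
from h import *
show()
print(delta((478.2,-251.9,127),107.4))
"
```

```text
t 6.8 q [-0.483  0.318 -0.073  1.179  0.     0.783] tcp [ 479.2  -251.1   161.35] psi 107.48 z [ 0.001 -0.    -1.   ] F [ 0.14 -0.17 -0.54] T [0.045 0.065 0.006] w 8.63
(array([-0.4, -1.2, 34.4]), array([0. , 0. , 0.1]))
```

Call:
servo_tool(motion=[[[-0.4,-1.2,15],[0,0,0],1],[[-0.4,-1.2,30],[0,0,0],1],[[-0.4,-1.2,34.4],[0,0,0],1],[[-0.4,-1.2,34.4],[0,0,0],1],[[-0.4,-1.2,34.4],[0,0,0],1]])

```text
clock: 7.3
tcp_pos: [478.2, -252.5, 127.2]
tool_rot: [0.592, 0.806, 0.0, 0.0]
wrist_force: [0.8, 0.2, -0.5]
gripper_width: 8.7
```

Run:
```python
from h import *
show()
im=bot.camera('scene')[:,:,::-1].copy(); cv2.imwrite('pics/s8.png',im)
st=bot.get_state();r=R.from_quat(st['tool_rot']);p=st['tcp_pos']
f=8;x0,y0=150,95;b=cv2.resize(im[y0:y0+75,x0:x0+75],None,fx=f,fy=f,interpolation=cv2.INTER_CUBIC)
for zz in(56.4,):
  for yy in(4.75,-4.75):
    for xx in(-35,35):
      u=(proj('scene',p+r.apply((xx,yy,zz)))+.5-[x0,y0])*f; cv2.circle(b,tuple(u.astype(int)),3,(0,0,255),1)
cv2.imwrite('pics/s9.png',b)
```

```text
t 7.3 q [-0.486  0.336 -0.137  1.097 -0.     0.781] tcp [ 478.19 -252.49  127.18] psi 107.42 z [ 0.001 -0.    -1.   ] F [ 0.76  0.16 -0.52] T [ 0.054 -0.047  0.033] w 8.74
```

View pics/s9.png

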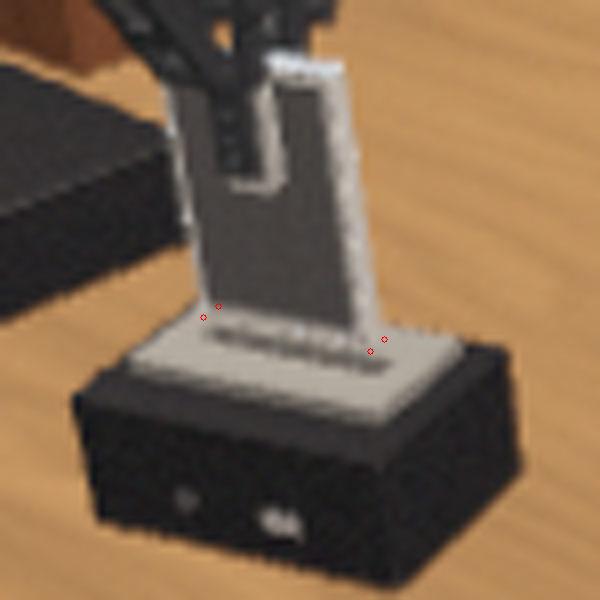

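Run:
```python
from h import *
s0=cv2.imread('pics/scene0.png'); im=cv2.imread('pics/s8.png')
st=bot.get_state();r=R.from_quat(st['tool_rot']);p=st['tcp_pos']
f=20;x0,y0=170,125;W,H=38,22
out=[]
for I in(s0,im):
  b=cv2.resize(I[y0:y0+H,x0:x0+W],None,fx=f,fy=f,interpolation=cv2.INTER_CUBIC); out.append(b)
def pt(b,P,c):
  u=(proj('scene',P)+.5-[x0,y0])*f; cv2.circle(b,tuple(u.astype(int)),4,c,1)
for a in(-38.5,38.5):
  for w in(-5.7,5.7):
    th=np.radians(107.4);u=np.array([np.cos(th),np.sin(th)]);v=np.array([u[1],-u[0]])
    pt(out[0],np.r_[np.array([478.2,-251.9])+a*u+w*v,62],(0,0,255))
for yy in(4.75,-4.75):
    for xx in(-35,35): pt(out[1],p+r.apply((xx,yy,56.4)),(0,0,255))
o=np.vstack(out); print(o.shape); cv2.imwrite('pics/s10.png',cv2.resize(o,(518,600)))
cv2.imwrite('pics/s10.png',cv2.resize(o,(516,598)))
cv2.imwrite('pics/s11.png',out[1]);cv2.imwrite('pics/s12.png',out[0])
```

```text
(880, 760, 3)
```

View pics/s11.png

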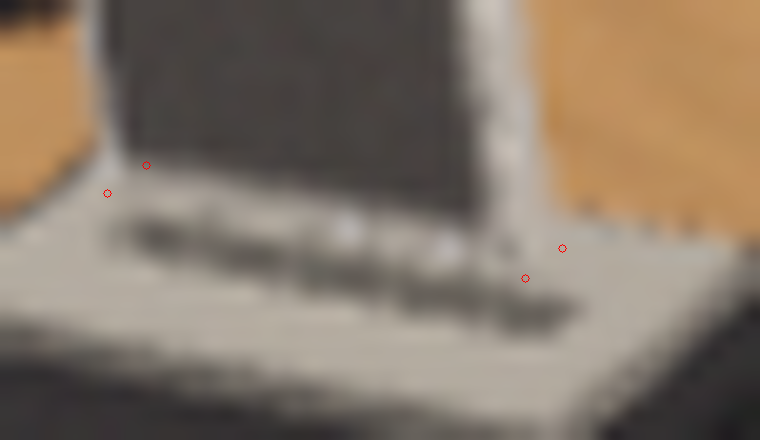

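View pics/s12.png

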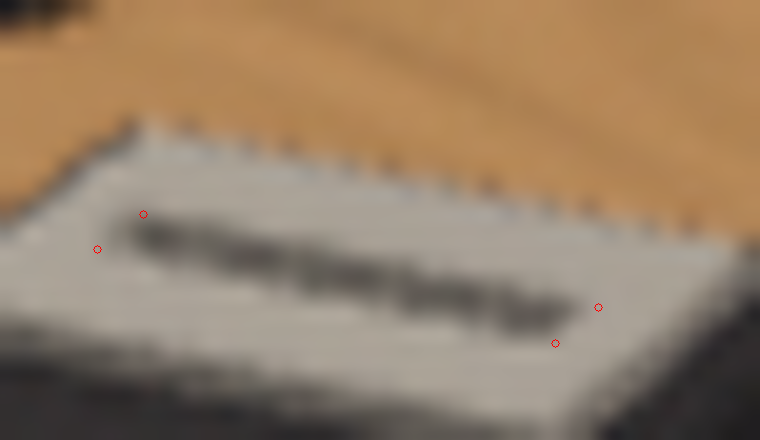

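The scene view suggests the foot sits about 1.5–2 mm toward tool −x relative to the slot, running from (115,180) to (500,255) in the zoom. I'll shift +1.5 mm along tool x and feel downward.

Call:
servo_tool(motion=[[[1.5,0,3],[0,0,0],1],[[1.5,0,5],[0,0,0],1],[[1.5,0,6],[0,0,0],1],[[1.5,0,6],[0,0,0],1]])

```text
clock: 7.75
tcp_pos: [477.3, -250.9, 120.3]
tool_rot: [0.592, 0.806, -0.0, -0.0]
wrist_force: [0.4, -0.2, -1.4]
gripper_width: 8.9
```

Call:
servo_tool(motion=[[[0,0,0.5],[0,0,0],1],[[0,0,1],[0,0,0],1],[[0,0,1],[0,0,0],1]])

```text
clock: 8.05
tcp_pos: [477.4, -250.9, 119.4]
tool_rot: [0.592, 0.806, 0.0, -0.0]
wrist_force: [0.3, 0.5, -0.3]
gripper_width: 8.9
```

Call:
servo_tool(motion=[[[0,0,0.5],[0,0,0],1],[[0,0,1],[0,0,0],1],[[0,0,1],[0,0,0],1]])

```text
clock: 8.35
tcp_pos: [477.4, -250.9, 118.3]
tool_rot: [0.592, 0.806, 0.0, -0.0]
wrist_force: [0.6, 0.7, -1.1]
gripper_width: 8.7
```

Call:
servo_tool(motion=[[[0,0,0.4],[0,0,0],1],[[0,0,0.8],[0,0,0],1],[[0,0,0.8],[0,0,0],1]])

```text
clock: 8.65
tcp_pos: [477.4, -251.0, 117.6]
tool_rot: [0.592, 0.806, 0.0, 0.0]
wrist_force: [0.0, 0.5, -0.8]
gripper_width: 8.9
```

Call:
servo_tool(motion=[[[0,0,0.4],[0,0,0],1],[[0,0,0.8],[0,0,0],1],[[0,0,0.8],[0,0,0],1]])

```text
clock: 8.95
tcp_pos: [477.4, -251.0, 116.8]
tool_rot: [0.592, 0.806, 0.0, 0.0]
wrist_force: [0.3, 0.4, -1.5]
gripper_width: 9.0
```

Call:
servo_tool(motion=[[[0,0,0.4],[0,0,0],1],[[0,0,0.8],[0,0,0],1],[[0,0,0.8],[0,0,0],1]])

```text
clock: 9.25
tcp_pos: [477.4, -251.0, 116.0]
tool_rot: [0.592, 0.806, 0.0, 0.0]
wrist_force: [0.9, -0.5, -0.6]
gripper_width: 8.8
```

Call:
servo_tool(motion=[[[0,0,0.4],[0,0,0],1],[[0,0,0.8],[0,0,0],1],[[0,0,0.8],[0,0,0],1]])

```text
clock: 9.55
tcp_pos: [477.4, -250.9, 115.2]
tool_rot: [0.592, 0.806, 0.0, -0.0]
wrist_force: [1.0, 0.4, -2.5]
gripper_width: 9.1
```

Call:
servo_tool(motion=[[[0,0,0.4],[0,0,0],1],[[0,0,0.8],[0,0,0],1],[[0,0,0.8],[0,0,0],1]])

```text
clock: 9.85
tcp_pos: [477.4, -251.0, 114.3]
tool_rot: [0.592, 0.806, 0.0, -0.0]
wrist_force: [1.3, 0.4, -1.6]
gripper_width: 8.9
```

Run:
```python
from h import *
show()
im=bot.camera('scene')[:,:,::-1].copy(); cv2.imwrite('pics/s13.png',im)
f=14;x0,y0=165,115;b=cv2.resize(im[y0:y0+40,x0:x0+48],None,fx=f,fy=f,interpolation=cv2.INTER_CUBIC)
cv2.imwrite('pics/s14.png',b)
```

```text
t 9.85 q [-0.484  0.342 -0.161  1.067  0.     0.783] tcp [ 477.4  -250.96  114.35] psi 107.41 z [-0.  0. -1.] F [ 1.33  0.43 -1.62] T [ 0.004 -0.225  0.064] w 8.88
```

View pics/s14.png

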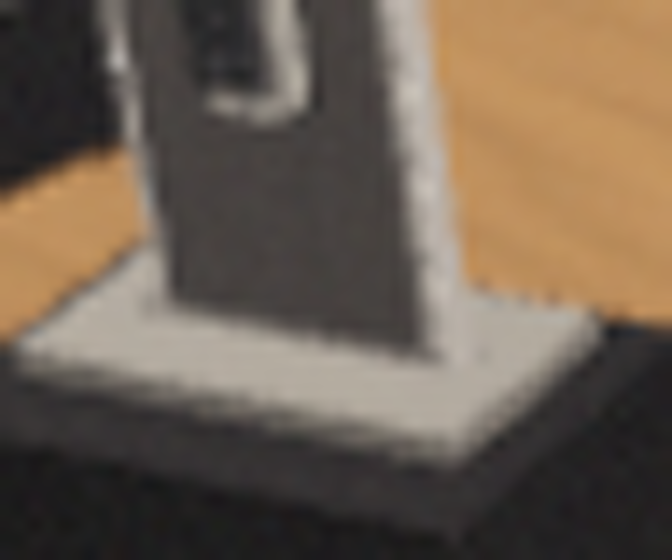

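The drive's bottom border and the slot are both hidden at (150–450, 300–360), so the foot has entered the slot. I'll go deeper, watching the force.

Call:
servo_tool(motion=[[[0,0,1],[0,0,0],1],[[0,0,2],[0,0,0],1],[[0,0,3],[0,0,0],1],[[0,0,4],[0,0,0],1],[[0,0,4],[0,0,0],1]])

```text
clock: 10.4
tcp_pos: [477.4, -250.9, 110.2]
tool_rot: [0.592, 0.806, 0.0, -0.0]
wrist_force: [1.4, 0.6, -1.9]
gripper_width: 8.6
```

Call:
servo_tool(motion=[[[0,0,1],[0,0,0],1],[[0,0,2],[0,0,0],1],[[0,0,3],[0,0,0],1],[[0,0,4],[0,0,0],1],[[0,0,5],[0,0,0],1],[[0,0,5],[0,0,0],1]])

```text
clock: 11.0
tcp_pos: [477.3, -250.9, 105.2]
tool_rot: [0.592, 0.806, 0.0, -0.0]
wrist_force: [1.8, 0.0, -2.4]
gripper_width: 9.0
```

Call:
servo_tool(motion=[[[0,0,1],[0,0,0],1],[[0,0,2],[0,0,0],1],[[0,0,3],[0,0,0],1],[[0,0,4],[0,0,0],1],[[0,0,5],[0,0,0],1],[[0,0,5],[0,0,0],1]])

```text
clock: 11.6
tcp_pos: [477.4, -250.9, 100.3]
tool_rot: [0.592, 0.806, 0.0, -0.0]
wrist_force: [2.1, 0.2, -2.1]
gripper_width: 8.5
```

```bash
python3 -c "
from h import *
show()"
```

```text
t 11.6 q [-0.484  0.352 -0.185  1.034  0.     0.783] tcp [ 477.38 -250.94  100.28] psi 107.41 z [-0.  0. -1.] F [ 2.09  0.16 -2.12] T [ 0.054 -0.333  0.041] w 8.5
```

Call:
servo_tool(motion=[[[0,0.3,1],[0,0,0],1],[[0,0.3,2],[0,0,0],1],[[0,0.3,3],[0,0,0],1],[[0,0.3,4],[0,0,0],1],[[0,0.3,5],[0,0,0],1],[[0,0.3,5],[0,0,0],1]])

```text
clock: 12.2
tcp_pos: [477.6, -250.9, 95.3]
tool_rot: [0.592, 0.806, 0.0, -0.0]
wrist_force: [0.2, 0.0, -1.6]
gripper_width: 8.6
```

Call:
servo_tool(motion=[[[0,0,1],[0,0,0],1],[[0,0,2],[0,0,0],1],[[0,0,3],[0,0,0],1],[[0,0,4],[0,0,0],1],[[0,0,4],[0,0,0],1]])

```text
clock: 12.7
tcp_pos: [477.8, -251.0, 91.6]
tool_rot: [0.592, 0.806, 0.0, 0.0]
wrist_force: [1.6, -0.6, 2.7]
gripper_width: 9.1
```

Call:
servo_tool(motion=[[[0,0,1],[0,0,0],1],[[0,0,2],[0,0,0],1],[[0,0,3],[0,0,0],1],[[0,0,3],[0,0,0],1]])

```text
clock: 13.1
tcp_pos: [477.8, -251.0, 88.5]
tool_rot: [0.592, 0.806, -0.0, 0.0]
wrist_force: [1.4, -0.7, 3.4]
gripper_width: 8.4
```

Call:
servo_tool(motion=[[[0,0,1],[0,0,0],1],[[0,0,2],[0,0,0],1],[[0,0,3],[0,0,0],1],[[0,0,3],[0,0,0],1]])

```text
clock: 13.5
tcp_pos: [477.6, -250.8, 85.2]
tool_rot: [0.592, 0.806, 0.0, -0.0]
wrist_force: [2.2, -1.2, -0.0]
gripper_width: 9.2
```

Call:
servo_tool(motion=[[[0,0,1],[0,0,0],1],[[0,0,2],[0,0,0],1],[[0,0,2],[0,0,0],1]])

```text
clock: 13.8
tcp_pos: [477.6, -250.8, 83.2]
tool_rot: [0.592, 0.806, -0.0, -0.0]
wrist_force: [1.4, -0.0, 0.4]
gripper_width: 8.6
```

Call:
servo_tool(motion=[[[0,0,0.5],[0,0,0],1],[[0,0,1],[0,0,0],1],[[0,0,1],[0,0,0],1]])

```text
clock: 14.1
tcp_pos: [477.6, -250.8, 82.3]
tool_rot: [0.592, 0.806, 0.0, -0.0]
wrist_force: [2.2, -0.2, 1.7]
gripper_width: 8.7
```

Call:
servo_tool(motion=[[[0,0,0.5],[0,0,0],1],[[0,0,1],[0,0,0],1],[[0,0,1],[0,0,0],1]])

```text
clock: 14.4
tcp_pos: [477.6, -250.9, 81.3]
tool_rot: [0.592, 0.806, -0.0, -0.0]
wrist_force: [1.8, -0.5, 1.6]
gripper_width: 8.7
```

Call:
servo_tool(motion=[[[0,0,0.5],[0,0,0],1],[[0,0,1],[0,0,0],1],[[0,0,1],[0,0,0],1]])

```text
clock: 14.7
tcp_pos: [477.7, -250.9, 80.3]
tool_rot: [0.592, 0.806, 0.0, -0.0]
wrist_force: [0.9, -0.4, 2.0]
gripper_width: 9.2
```

Call:
servo_tool(motion=[[[0,0,0.5],[0,0,0],1],[[0,0,0.5],[0,0,0],1]])

```text
clock: 14.9
tcp_pos: [477.7, -250.9, 80.0]
tool_rot: [0.592, 0.806, 0.0, 0.0]
wrist_force: [1.5, 1.3, 4.4]
gripper_width: 8.7
```

Call:
servo_tool(motion=[[[0,0,0.5],[0,0,0],1],[[0,0,0.5],[0,0,0],1]])

```text
clock: 15.1
tcp_pos: [477.7, -250.9, 79.7]
tool_rot: [0.592, 0.806, 0.0, 0.0]
wrist_force: [0.8, 1.2, 7.4]
gripper_width: 8.8
```

```bash
python3 -c "
from h import *
show()"
```

```text
t 15.1 q [-0.484  0.369 -0.216  0.985 -0.     0.783] tcp [ 477.74 -250.91   79.67] psi 107.41 z [ 0. -0. -1.] F [0.76 1.25 7.41] T [ 0.256 -0.111  0.036] w 8.78
```

Call:
servo_tool(motion=[[[0,0,0.4],[0,0,0],1],[[0,0,0.4],[0,0,0],1]])

```text
clock: 15.3
tcp_pos: [477.8, -250.9, 79.5]
tool_rot: [0.592, 0.806, 0.0, 0.0]
wrist_force: [-0.8, 1.8, 11.5]
gripper_width: 9.0
```

Call:
servo_tool(motion=[[[0,0,0.4],[0,0,0],1],[[0,0,0.4],[0,0,0],1]])

```text
clock: 15.5
tcp_pos: [477.9, -251.0, 79.2]
tool_rot: [0.592, 0.806, 0.0, 0.0]
wrist_force: [-1.0, 2.1, 14.0]
gripper_width: 9.0
```

Run:
```python
from h import *
show()
im=bot.camera('scene')[:,:,::-1].copy(); cv2.imwrite('pics/s15.png',im)
f=8;x0,y0=150,85;b=cv2.resize(im[y0:y0+75,x0:x0+75],None,fx=f,fy=f,interpolation=cv2.INTER_CUBIC)
cv2.imwrite('pics/s16.png',b)
```

```text
t 15.5 q [-0.484  0.369 -0.217  0.984  0.     0.783] tcp [ 477.86 -250.96   79.23] psi 107.41 z [ 0.001 -0.    -1.   ] F [-1.02  2.07 14.  ] T [0.445 0.24  0.051] w 9.0
```

View pics/s16.png

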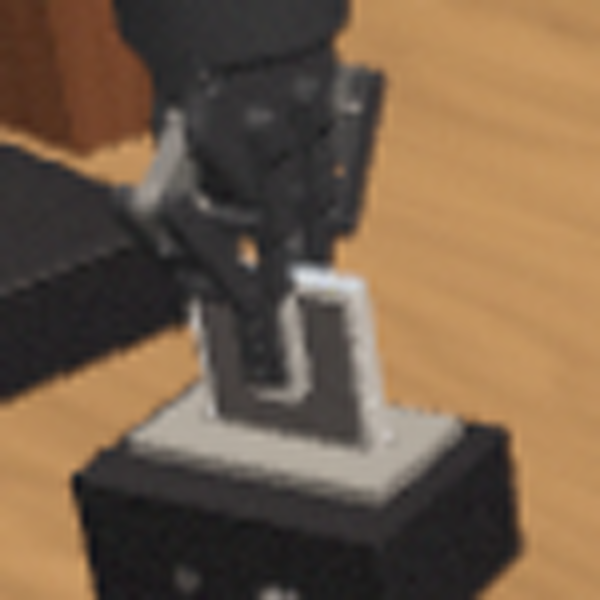

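Net force climbs at about 10 N/mm from TCP z≈80.3, which is the predicted floor height (80.4), so the sprung floor is reached. I'll release and retreat.

Call:
servo_tool(motion=[[[0,0,0],[0,0,0],0.8],[[0,0,0],[0,0,0],0.5],[[0,0,0],[0,0,0],0.3],[[0,0,0],[0,0,0],0.2],[[0,0,0],[0,0,0],0.2],[[0,0,-5],[0,0,0],0.2],[[0,0,-20],[0,0,0],0.2],[[0,0,-50],[0,0,0],0.2],[[0,0,-90],[0,0,0],0.2],[[0,0,-120],[0,0,0],0.2],[[0,0,-120],[0,0,0],0.2],[[0,0,-120],[0,0,0],0.2]])

```text
clock: 16.75
tcp_pos: [477.9, -251.0, 199.1]
tool_rot: [0.592, 0.806, 0.0, 0.001]
wrist_force: [0.3, -0.1, -1.1]
gripper_width: 34.1
```

Run:
```python
from h import *
show()
im=bot.camera('scene')[:,:,::-1].copy(); cv2.imwrite('pics/s17.png',im)
f=8;x0,y0=150,85;b=cv2.resize(im[y0:y0+75,x0:x0+75],None,fx=f,fy=f,interpolation=cv2.INTER_CUBIC)
th=np.radians(107.4);u=np.array([np.cos(th),np.sin(th)]);v=np.array([u[1],-u[0]])
for z in(124,):
 for a in(-35,35):
  for w in(-4.75,4.75):
    P=(proj('scene',np.r_[np.array([477.8,-251.5])+a*u+w*v,z])+.5-[x0,y0])*f; cv2.circle(b,tuple(P.astype(int)),3,(0,0,255),1)
cv2.imwrite('pics/s18.png',b)
```

```text
t 16.75 q [-0.484  0.301  0.     1.269 -0.     0.783] tcp [ 477.94 -251.05  199.07] psi 107.41 z [ 0.001 -0.001 -1.   ] F [ 0.34 -0.08 -1.06] T [0.035 0.013 0.041] w 34.09
```

View pics/s18.png

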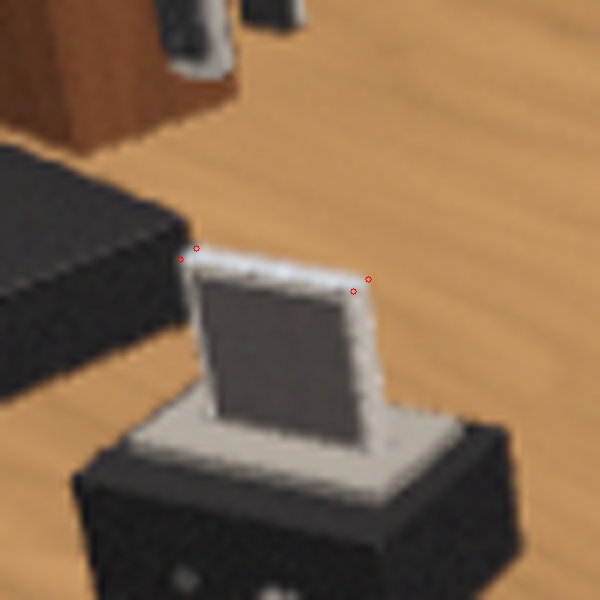

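The drive stands in the dock, its top corners within about 1 px of the model of a drive at home. To confirm the seating, I'll touch its top lightly with shut fingers.

Call:
servo_tool(motion=[[[0,0,0],[0,0,0],1],[[0,0,0],[0,0,0],1],[[0,0,0],[0,0,0],1],[[0,0,20],[0,0,0],1],[[0,0,50],[0,0,0],1],[[0,0,65],[0,0,0],1],[[0,0,70],[0,0,0],1],[[0,0,70],[0,0,0],1]])

```text
clock: 17.6
tcp_pos: [477.4, -250.7, 128.2]
tool_rot: [0.592, 0.806, -0.0, -0.001]
wrist_force: [0.4, 0.3, 0.2]
gripper_width: -0.2
```

Call:
servo_tool(motion=[[[0,0,1],[0,0,0],1],[[0,0,2],[0,0,0],1],[[0,0,2],[0,0,0],1]])

```text
clock: 17.9
tcp_pos: [478.0, -251.0, 127.1]
tool_rot: [0.592, 0.806, 0.0, 0.0]
wrist_force: [-1.0, -0.3, -0.2]
gripper_width: 0.2
```

Call:
servo_tool(motion=[[[0,0,0.7],[0,0,0],1],[[0,0,1],[0,0,0],1],[[0,0,1],[0,0,0],1]])

```text
clock: 18.2
tcp_pos: [477.7, -250.9, 125.6]
tool_rot: [0.592, 0.806, 0.0, 0.0]
wrist_force: [-0.8, -0.4, -0.2]
gripper_width: -0.2
```

Call:
servo_tool(motion=[[[0,0,0.7],[0,0,0],1],[[0,0,1],[0,0,0],1],[[0,0,1],[0,0,0],1]])

```text
clock: 18.5
tcp_pos: [477.6, -250.9, 124.5]
tool_rot: [0.592, 0.806, -0.0, -0.0]
wrist_force: [-0.4, 0.3, 0.5]
gripper_width: -0.1
```

Call:
servo_tool(motion=[[[0,0,0.5],[0,0,0],1],[[0,0,0.5],[0,0,0],1]])

```text
clock: 18.7
tcp_pos: [477.7, -250.9, 124.0]
tool_rot: [0.592, 0.806, 0.0, -0.0]
wrist_force: [0.1, -0.0, -0.8]
gripper_width: -0.1
```

Call:
servo_tool(motion=[[[0,0,0.5],[0,0,0],1],[[0,0,0.5],[0,0,0],1]])

```text
clock: 18.9
tcp_pos: [477.8, -250.9, 123.8]
tool_rot: [0.592, 0.806, 0.0, 0.0]
wrist_force: [-0.2, 0.2, 1.8]
gripper_width: 0.5
```

Call:
servo_tool(motion=[[[0,0,0.5],[0,0,0],1],[[0,0,0.5],[0,0,0],1]])

```text
clock: 19.1
tcp_pos: [478.0, -251.0, 123.5]
tool_rot: [0.592, 0.806, 0.0, 0.0]
wrist_force: [0.1, 0.9, 7.2]
gripper_width: 0.2
```

Contact came at z≈124.0, exactly the height for a drive at home, so it is home. I'll lift off and locate the toggle.

Call:
servo_tool(motion=[[[0,0,-5],[0,0,0],1],[[0,0,-40],[0,0,0],1],[[0,0,-75],[0,0,0],1],[[0,0,-75],[0,0,0],1],[[0,0,-75],[0,0,0],1]])

```text
clock: 19.6
tcp_pos: [478.0, -251.1, 198.6]
tool_rot: [0.592, 0.806, 0.0, 0.001]
wrist_force: [0.9, 0.6, -0.7]
gripper_width: -0.2
```

Run:
```python
from h import *
show()
im=bot.camera('scene')[:,:,::-1].copy(); cv2.imwrite('pics/s19.png',im)
tp=bot.camera('top')[:,:,::-1].copy(); cv2.imwrite('pics/t19.png',tp)
for n,I,x0,y0,f in(('scene',im,190,205,14),('top',tp,250,125,16)):
  b=cv2.resize(I[y0:y0+42,x0:x0+48] if n=='scene' else I[y0:y0+30,x0:x0+30],None,fx=f,fy=f,interpolation=cv2.INTER_CUBIC); cv2.imwrite(f'pics/{n}20.png',b)
print('tip', plane('scene',(213.3-.5,221.7),73.5),'base',plane('scene',(210.8-.5,235),44))
```

```text
t 19.6 q [-0.484  0.302 -0.     1.267 -0.     0.783] tcp [ 478.03 -251.09  198.64] psi 107.41 z [ 0.001 -0.001 -1.   ] F [ 0.88  0.57 -0.67] T [-0.017 -0.037  0.009] w -0.24
tip [682.23220322  80.01968159  73.5       ] base [691.93213849  78.81624845  44.        ]
```

View pics/scene20.png

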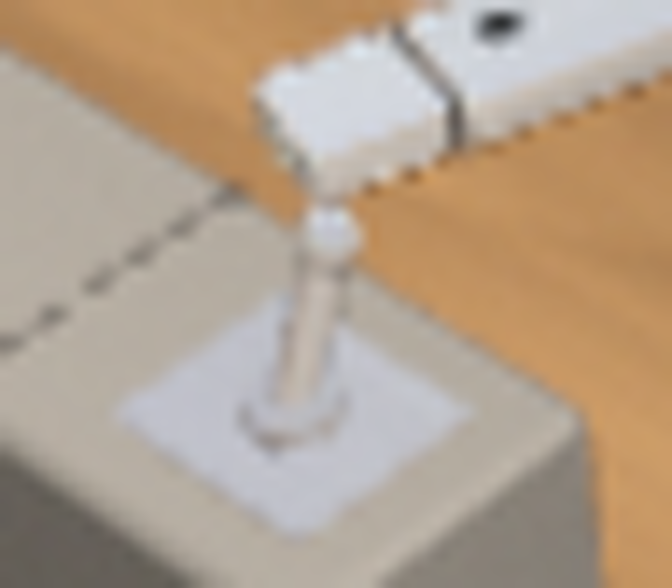

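View pics/top20.png

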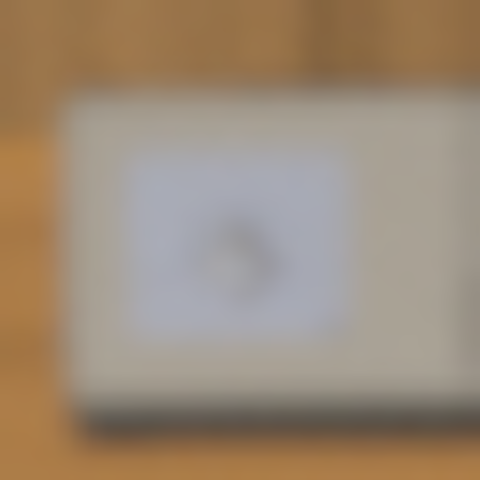

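Run:
```python
from h import *
print(plane('top',(264.4,139.9),43),plane('scene',(213.2,220.9),73.5),plane('scene',(210.4,234.5),44))
print(tri((213.2,220.9),(264.1,140.9)))
print(delta((640,80,130),180))
```

```text
[688.95571856  76.76069283  43.        ] [680.10654583  78.87317501  73.5       ] [690.82516009  77.89807689  44.        ]
(array([679.46703475,  78.06169136,  72.6070836 ]), np.float64(0.016422049564128655))
(array([266.8, 254.3,  67.3]), array([ -0. ,  -0.1, -72.6]))
```

Call:
servo_tool(motion=[[[30,29,0],[0,0,-8],1],[[62,59,0],[0,0,-16],1],[[94,90,0],[0,0,-24],1],[[126,120,0],[0,0,-32],1],[[158,151,0],[0,0,-40],1],[[190,181,10],[0,0,-48],1],[[222,212,25],[0,0,-56],1],[[250,238,45],[0,0,-64],1],[[264.5,253,60],[0,0,-72],1],[[264.5,253,67],[0,0,-72.6],1],[[264.5,253,67],[0,0,-72.6],1],[[264.5,253,67],[0,0,-72.6],1]])

```text
clock: 20.9
tcp_pos: [639.5, 76.2, 131.2]
tool_rot: [0.001, 1.0, -0.0, -0.0]
wrist_force: [-0.5, -0.3, -0.0]
gripper_width: -0.1
```

Run:
```python
from h import *
show(); print(delta((648,77.5,58),180))
```

```text
t 20.9 q [ 0.119  0.546  0.196  1.222 -0.     0.122] tcp [639.54  76.24 131.22] psi 179.83 z [-0. -0. -1.] F [-0.54 -0.25 -0.01] T [-0.004  0.007 -0.021] w -0.08
(array([-8.5,  1.3, 73.2]), array([-0. , -0. , -0.2]))
```

Call:
servo_tool(motion=[[[-5,1.3,25],[0,0,-0.2],1],[[-5,1.3,50],[0,0,-0.2],1],[[-5,1.3,72],[0,0,-0.2],1],[[-5,1.3,72],[0,0,-0.2],1]])

```text
clock: 21.3
tcp_pos: [643.3, 77.2, 57.3]
tool_rot: [-0.0, 1.0, -0.0, -0.002]
wrist_force: [-1.1, 0.4, 0.1]
gripper_width: -0.0
```

Run:
```python
from h import *
show()
im=bot.camera('scene')[:,:,::-1].copy(); cv2.imwrite('pics/s21.png',cv2.resize(im[165:265,170:270],(600,600),interpolation=cv2.INTER_CUBIC))
```

```text
t 21.3 q [ 0.119  0.598  0.092  1.068 -0.     0.119] tcp [643.27  77.21  57.27] psi -179.95 z [-0.003 -0.001 -1.   ] F [-1.09  0.39  0.1 ] T [-0.022 -0.024  0.013] w -0.04
```

View pics/s21.png

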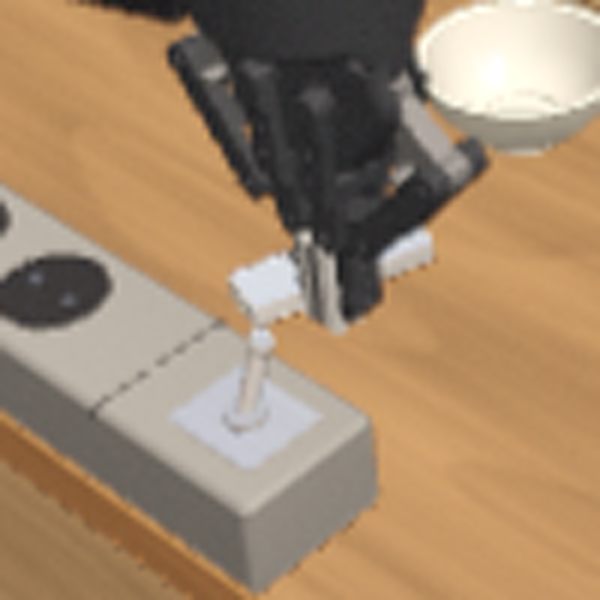

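The shut fingers, at (335,300) in the crop, are on the robot side of the toggle ball at (262,340). Now push toward +x.

Call:
servo_tool(motion=[[[-6,0,0],[0,0,0],1],[[-12,0,0],[0,0,0],1],[[-18,0,0],[0,0,0],1],[[-23,0,0],[0,0,0],1],[[-28,0,0],[0,0,0],1],[[-32,0,0],[0,0,0],1],[[-32,0,0],[0,0,0],1]])

```text
clock: 22.05
tcp_pos: [677.5, 78.6, 58.9]
tool_rot: [-0.002, 1.0, 0.0, 0.0]
wrist_force: [0.2, -0.0, -0.3]
gripper_width: -0.0
```

Call:
servo_tool(motion=[[[-2,0,0],[0,0,0],1],[[-4,0,0],[0,0,0],1],[[-4,0,0],[0,0,0],1]])

```text
clock: 22.35
tcp_pos: [680.9, 78.6, 58.9]
tool_rot: [-0.002, 1.0, -0.0, -0.0]
wrist_force: [-1.7, 0.0, -0.4]
gripper_width: 0.2
```

Call:
servo_tool(motion=[[[-2,0,0],[0,0,0],1],[[-3,0,0],[0,0,0],1],[[-3,0,0],[0,0,0],1]])

```text
clock: 22.65
tcp_pos: [683.9, 78.7, 59.0]
tool_rot: [-0.002, 1.0, -0.0, -0.0]
wrist_force: [-3.9, -0.7, -0.3]
gripper_width: -0.1
```

Run:
```python
from h import *
show()
im=bot.camera('scene')[:,:,::-1].copy(); cv2.imwrite('pics/s22.png',cv2.resize(im[165:265,170:270],(600,600),interpolation=cv2.INTER_CUBIC))
```

```text
t 22.65 q [0.115 0.678 0.237 1.13  0.    0.111] tcp [683.87  78.66  59.05] psi -179.79 z [-0. -0. -1.] F [-3.87 -0.7  -0.28] T [-0.007  0.737  0.039] w -0.14
```

View pics/s22.png

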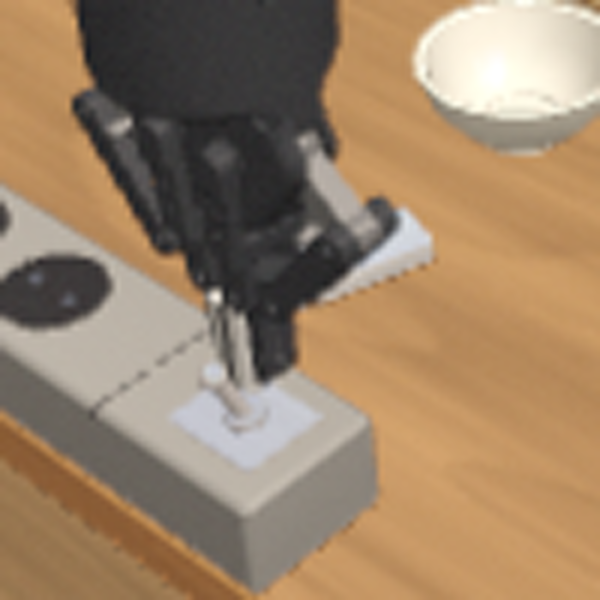

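The toggle ball has gone over to (213,375). I'll push on gently to the end stop.

Call:
servo_tool(motion=[[[-1,0,0],[0,0,0],1],[[-1.5,0,0],[0,0,0],1],[[-1.5,0,0],[0,0,0],1]])

```text
clock: 23.0
tcp_pos: [684.4, 78.6, 58.8]
tool_rot: [-0.002, 1.0, -0.0, -0.001]
wrist_force: [-10.3, 0.8, 1.5]
gripper_width: -0.0
```

Call:
servo_tool(motion=[[[-0.7,0,0],[0,0,0],1],[[-0.7,0,0],[0,0,0],1]])

```text
clock: 23.2
tcp_pos: [684.6, 78.7, 58.7]
tool_rot: [-0.002, 1.0, -0.0, -0.001]
wrist_force: [-13.1, -0.3, 3.5]
gripper_width: 0.6
```

Call:
servo_tool(motion=[[[-0.7,0,0],[0,0,0],1],[[-0.7,0,0],[0,0,0],1]])

```text
clock: 23.4
tcp_pos: [684.9, 78.6, 58.6]
tool_rot: [-0.002, 1.0, -0.0, -0.002]
wrist_force: [-16.9, 0.0, 5.7]
gripper_width: -0.2
```

At the stop: the force jumped to 17 N with almost no further travel. I'll back off, rise and check.

Call:
servo_tool(motion=[[[5,0,0],[0,0,0],1],[[20,0,0],[0,0,0],1],[[40,0,-10],[0,0,0],1],[[60,0,-50],[0,0,0],1],[[90,0,-90],[0,0,0],1],[[120,0,-120],[0,0,0],1],[[120,0,-120],[0,0,0],1],[[120,0,-120],[0,0,0],1]])

```text
clock: 24.2
tcp_pos: [567.5, 78.3, 180.3]
tool_rot: [-0.002, 1.0, 0.0, 0.002]
wrist_force: [-0.0, -0.1, -0.8]
gripper_width: -0.0
```

Run:
```python
from h import *
show()
im=bot.camera('scene')[:,:,::-1].copy(); cv2.imwrite('pics/s23.png',im)
z=lambda x,y:cv2.resize(im[y:y+55,x:x+55],(385,385),interpolation=cv2.INTER_CUBIC)
cv2.imwrite('pics/s24.png',np.hstack([z(185,200),z(160,110)]))
for a in(0.,.8): 
  t=a-.4; print(a,proj('scene',(690+32*np.sin(t),77.7,44+32*np.cos(t))).round(1))
```

```text
t 24.2 q [ 0.137  0.374  0.055  1.249 -0.     0.133] tcp [567.52  78.33 180.29] psi -179.78 z [ 0.003  0.    -1.   ] F [-0.01 -0.06 -0.84] T [ 0.003 -0.02  -0.006] w -0.0
0.0 [213.8 220. ]
0.8 [204.3 226.5]
```

View pics/s24.png

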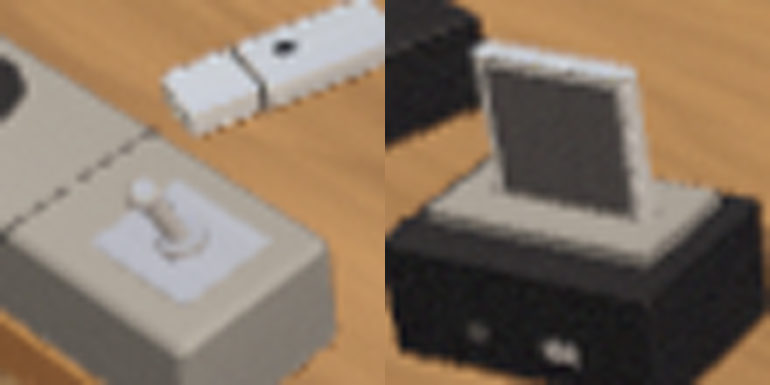

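View pics/s23.png

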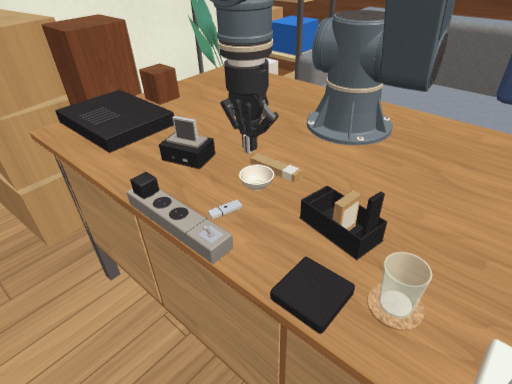

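Run:
```python
from h import *
f=20
o=[]
for n,x0,y0 in(('scene0',198,212),('s23',198,212)):
  I=cv2.imread(f'pics/{n}.png'); o.append(cv2.resize(I[y0:y0+28,x0:x0+20],None,fx=f,fy=f,interpolation=cv2.INTER_CUBIC))
a=np.hstack(o)
for k in range(0,20,5): 
  for j in (0,400): cv2.putText(a,str(198+k),(j+k*f,12),0,.4,(0,0,255),1)
for k in range(0,28,4): cv2.putText(a,str(212+k),(0,k*f+10),0,.4,(0,0,255),1)
cv2.imwrite('pics/s25.png',a)
```

```text
(no output)
```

View pics/s25.png

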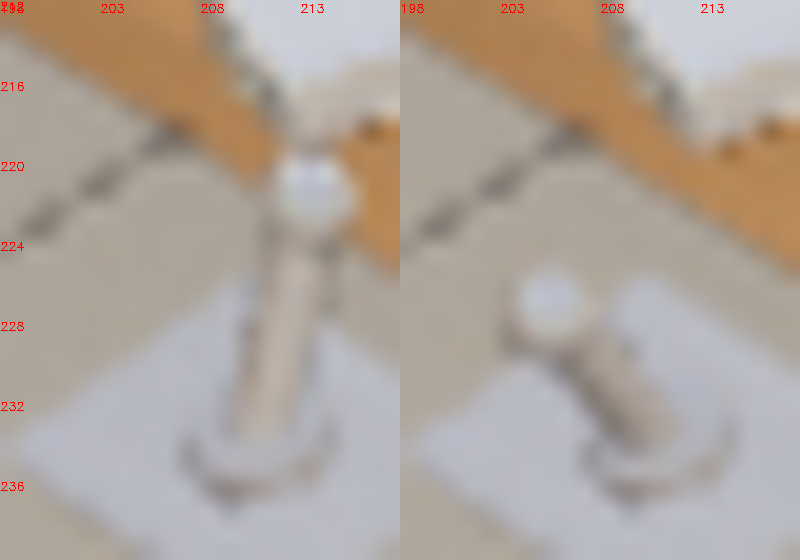

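Run:
```python
from h import *
from scipy.optimize import least_squares
# unknown pivot x,y, radius, on-angle; off lean known -0.4, pivot z 44
A=np.array([213.25,221.0]);B=np.array([205.15,226.75])
for r in(27,29,32):
  g=lambda v:np.r_[proj('scene',(v[0]+r*np.sin(-.4),v[1],44+r*np.cos(.4)))-A,proj('scene',(v[0]+r*np.sin(v[2]-.4),v[1],44+r*np.cos(v[2]-.4)))-B]
  s=least_squares(g,[690,78,.7]); print(r,s.x.round(3),s.fun.round(2),proj('scene',(s.x[0],s.x[1],44)).round(1))
```

```text
27 [687.474  74.969   0.822] [ 0.01  0.01 -0.01 -0.01] [210.7 233. ]
29 [689.6    76.917   0.77 ] [ 0.09  0.08 -0.09 -0.08] [210.5 234. ]
32 [692.805  79.794   0.703] [ 0.18  0.17 -0.18 -0.17] [210.3 235.5]
```

```bash
python3 -c "
from h import *
show(); a=cv2.imread('pics/scene0.png').astype(int);b=cv2.imread('pics/s23.png').astype(int)
for n,(x,y,w,h) in dict(torch=(205,198,40,24),bowl=(236,163,42,28),box=(262,160,42,22),cards=(332,188,30,40),remote=(364,190,24,40),tumbler=(365,250,65,80)).items(): print(n,np.abs(a-b)[y:y+h,x:x+w].mean().round(2))
print(bot.sign_off())"
```

```text
t 24.25 q [ 0.137  0.376  0.054  1.248 -0.     0.133] tcp [567.34  78.23 179.05] psi -179.79 z [ 0.001  0.    -1.   ] F [ 0.16 -0.45 -0.08] T [ 0.014 -0.024  0.006] w -0.21
torch 1.59
bowl 1.07
box 1.07
cards 1.41
remote 1.88
tumbler 1.09
the job is handed in; nothing more can be done
None
```

I took the drive from the caddy, pushed it home in the dock, flipped the toggle to on, and handed the job in at about 24 s of the 67 s allowed. Sign-off gives no verdict.

**Drive:**
- It entered the slot on the first light descent, so no sideways search was needed.
- I read at most about 16 N net between drive and dock, going by the wrist readings at the end of each move.
- The sprung floor was met at TCP z ≈ 80.3 mm; I had predicted 80.4 mm.
- After release, a light touch with shut fingers found the drive's top at about 124.0 mm, the height for a drive at home. In the image it stands upright, within about 1 px of that pose.

**Toggle:**
- I pushed it until it met a firm stop at about 17 N.
- From the images I work out an angle of 0.70 to 0.82 rad, depending on how far the ball's centre is from the pivot. The best fit, 27 mm, gives 0.82. The 32 mm case sits right at the 0.7 limit, so I rely on the stop as well as the image.

**Bystanders:** Their image regions show almost no change from the first picture.

**Earlier disagreement:** Before insertion, the scene camera suggested the foot was about 1.5–2 mm off along the slot, so I shifted the drive 1.5 mm. It also hinted at up to about 3 mm of height or sideways error, but the insertion did not bear that out.

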